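# Press a two-part plaster mould shut by four clicks of the ratchet lever and hold it

### The job

A filled two-part plaster press mould stands closed under the small ratchet lever press: turn the wing knob on top of the press anticlockwise (seen from above) to its stop, which draws the locking pin out of the ratchet wheel, with the lever still parked up. Then put the fingers on the lever's cross grip and bring it down exactly four clicks of the ratchet, felt through the lever, so that the ram's rubber foot squeezes the mould; a fifth click would crack the plaster. Finish while your fingers still hold the lever down there, as it springs back up if let go, and leave the mould, the jar, the tools and the other things on the table where they are.

Things in the scene. Friction and masses are not known exactly. Their poses are not given: they have to be found in the camera images.
- press: Grey cast arbor press, fixed. Origin: on the table under the ram's axis. x runs from the ram back to the column; -x is its front, towards the robot. Base from x -78 to 148 mm, 115 wide, 22 mm thick, round anvil plate on it with top at 35 mm. Head: x -39 to 136, 64 wide, 165 to 250 mm high; ram's top at 261 mm. Ratchet wheel (75 mm across) and lever on its -y side.
- lever_pivot (a point): Point on the lever's shaft axis in the plane in which the lever swings: at x 24, y -64, z 205 mm in the press frame. The axis is the press's y; same orientation as the press.
- lever_grip (a point): Centre of the wooden cross grip at the end of the 12 mm steel lever rod: a round bar 24 mm across, 100 long, along the press's y. It is 175 mm from lever_pivot, at y -64 mm in the press frame. Parked, the rod slopes 40 degrees up to the front: grip at x -110, z 317 mm in the press frame. It swings in the press's x-z plane, level after 0.70 rad; at the fourth click 32 degrees below level, z 112 mm.
- lever (a joint): Lever angle, rad: 0 parked up at its stop, grows downward, to 1.75. One click each 0.314 rad (18 deg), notch n at n x 0.314: pushed steadily, the push sags by 6 N or more as the pawl passes over a tooth and jumps up again as it drops into the next notch. Push at the grip 5 to 18 N. The pawl does not hold: a spring lifts the lever if let go. Pin in: moves under 0.1 rad.
- knob_grip (a point): Centre of the wing of the black locking knob, on its upright axis, above the ratchet wheel at x 24, y -43, z 289 mm in the press frame. The wing is an upright bar 46 long, 12 thick, 24 mm high (277 to 301 mm), nothing beside it at that height. The point turns with the knob; its x axis runs along the wing, which lies along the press's x when knob is 0.
- knob (a joint): Angle of the wing knob in rad, 0 locked, growing anticlockwise seen from above, stop at 1.5. It starts between 0 and 0.2, stays where it is left and turns against about 0.12 N m of friction. It lifts the locking pin 8 mm per rad; the pin is clear of the wheel from about 1.2 on.
- ram: Square steel ram, 22 mm, sliding straight down in the press head, driven down 3.5 mm a click by the lever; under it a steel cup.
- foot: Sprung round rubber foot, diameter 32 mm, under the ram's cup. Origin: centre of its underside, 10 mm above the mould when the lever is parked; it first touches after about three clicks, then is pushed up into the cup at 3.5 N per mm (about 15 N on the mould at the fourth click).
- mould_lower: Lower half of the white plaster mould, loose block 86 x 96 x 34 mm on the anvil plate. Origin: centre of its underside.
- mould_upper: Upper half, same size, loose on the lower half, top at 103 mm above the table. Origin: centre of its underside.
- spare_mould: Spare open plaster mould half, loose, 100 x 110 x 40 mm, to the left of the press (+y). Origin: centre of its underside.
- spatula: Wooden modelling spatula, loose, 200 mm long, lying across in front of the press, below the lever's grip. Leave it. Origin on the table at mid length, x along it.
- brush: Wooden brush, loose, 190 mm long, lying to the right of the press. Leave it. Origin on the table at mid length, x along it.
- slip_jar: Glass jar with a steel lid, loose, 68 mm in diameter, 95 mm high, to the right of the press, behind the lever. Leave it. Origin: centre of its underside.
- pebble: Dark burnishing pebble, loose, 68 mm across, 24 mm high, in front of the press to the left. Leave it. Origin: centre of its underside.
- bowl: Steel bowl, loose, 190 mm across, 60 mm high, far right. Leave it. Origin: centre of its underside.
- tin: Flat round tin, loose, 72 mm across, 20 mm high, far left. Leave it. Origin: centre of its underside.
Not all that is in view belongs to the job. What is shaped like the mould_upper but turquoise or yellow is not meant.

How it is judged:
By the outcome, as a careful person would: the job done as asked, in the order asked, and still so for the second after the job is handed in, while the arm keeps its last pose, push and grip.
It also fails if it takes over 64 s, if anything falls off the work surface, if the arm or the gripper's body presses on something with over 40 N, if the wrist force passes 120 N, or if a joint passes its speed limit or range.

### The arm

A 6-joint arm with a two-finger parallel gripper is mounted at the origin on the work surface. World frame = base frame: x ahead of the robot, y to its left, z up, the work surface at z = 0. Lengths are in m, angles in rad, forces in N, time in s.
With the tool pointing down it reaches from about 0.275 to 0.775 m from the base axis. Payload 14.6 kg.
Tool frame: the origin (TCP) lies between the finger pads; the fingertips stand 14 mm ahead of it and the grasp point (between the pads) lies 5 mm behind it; z points along the fingers, y is the line along which they close (so a half turn about z gives the same grasp; the last joint's range is limited). The gripper opens to 85 mm and grips with 20 to 120 N. Pads are 22 mm wide; open, the fingers measure 114 mm over their backs; the gripper's body (76 mm by 85 mm) begins 54 mm behind the grasp point. The pads swing forward as they close: fully open they stand 13 mm farther back than shut.
Start: joints at [1.154, 0.263, -0.048, 1.259, 0, 1.415], TCP at [0.136, 0.507, 0.223] pointing down, gripper open.
Joint ranges: [-2.65, 2.65], [-0.89, 1.7], [-1.18, 1.37], [-2.13, 2.11], [-1.35, 1.29], [-3.14, 3.14]. Speed limits (rad/s): [1.89, 1.89, 2.57, 2.79, 3.14, 3.14].

### API

Orientations are given as a 3x3 rotation matrix whose columns are the frame's x, y, z axes.
In Python, from cell import readout, cams, env gives the robot as it stands. The module is installed in compiled form; this text tells all that it offers.
- The arm moves only by the tool move_arm, never from a script. Its argument "series" is a list of rows, each a list of 7 numbers: the shift along the world's x, y, z in cm, then the turn, a rotation vector about the world's x, y, z in degrees, then the finger opening in cm, from 0 to 8.54. A call has 1 to 12 rows; each row shifts and turns the commanded pose from where the row before left it; what a row does not reach is not made up. A row lasts 1/12 s, in which the tool goes at most 41.7 mm and 7.16 degrees, less where a joint would pass 70% of its speed; a pose out of reach is approached as far as the arm can. A call with a gripper value outside its range is refused whole. The fingers move at their own pace and stop on an object; "newtons" is the grip in N (left out, the last holds). Time passes only in rows, so rows that do not move let the fingers close. It gives the time, the measured TCP pose, the force, the opening and the grip force at its end, in the units of the state.
- readout.sense(): the state, without advancing time (a new reading comes with each control period).
- cams.grab_frame(name): name is "scene" or "top" or "wrist"; returns a dict with "frame" (400x640x3 uint8, red, green, blue), "fx", "fy", "cx", "cy" (pixels), "T" (4x4, takes a point from camera to world coordinates). Camera axes: x right, y down, z forward; pixel columns grow to the right and rows downward; lengths in m; the calibration is good to about 2 mm. The wrist camera is an equidistant fisheye: a pixel r from the principal point sees the ray r / f radians off the axis. A picture is of the moment at which its call begins. There is no depth.
- env.finish_job(): hands the job in; it is judged then, once.
The state is a dict: "clock": time; "joint_pos": joint angles; "dq": joint speeds; "joint_torque": joint torques, N m; "eef_pos": TCP position; "orientation": TCP orientation; "wrist_force": force on the tool from outside, world axes, zero at the start; "moment": the same for the moment, N m; "grip_width": opening from 0.0 (shut) to 1.0 (fully open); "grasp_force": force on a finger pad.
Only numpy, scipy, OpenCV 4.12 (cv2) and the standard library are available. Lean on these libraries where they do the work, as an engineer would, in place of code of your own. Each camera call takes 0.05 s, during which the arm holds its last target. There are 200 camera calls.

## Working session

There is one attempt and no reset: what is moved stays moved. The work goes in short steps, Python scripts to look and compute and a tool call to move; the robot and the scene stay as the last step left them, time stands still between calls to the robot, and variables do not carry over. Pictures are saved under pics/ and viewed, at most 10 in all, crops included, and the job is handed in when it is done.

Besides the shell and the picture viewer there is one more tool, called after "Request:" as name([rows], argument=value, ...), one row to a line, values as JSON. move_arm: Moves the arm, as the interface text tells. Its arguments: {"type":"object","properties":{"series":{"type":"array","items":{"type":"array","items":{"type":"number"}}},"newtons":{"type":"number"}},"required":["series"]}

```bash
mkdir -p pics
python3 - <<'E'
from cell import readout,cams
import cv2,numpy as np
s=readout.sense();print(s['clock'],s['eef_pos'],s['orientation'],s['grip_width'])
for n in('scene','top'):
    f=cams.grab_frame(n);cv2.imwrite(f'pics/{n}0.png',f['frame'][...,::-1]);print(n,f['fx'],f['fy'],f['cx'],f['cy'],np.round(f['T'],4).tolist())
E
```

```text
0.0 [0.1357634  0.50686569 0.22213565] [[-9.65932887e-01  2.58792318e-01 -4.39799688e-04]
 [ 2.58792630e-01  9.65932436e-01 -9.50462977e-04]
 [ 1.78844267e-04 -1.03190037e-03 -9.99999452e-01]] 0.998311661103111
scene 428.7560509626482 428.7560509626482 314.645446930513 201.7451945751354 [[-0.1148, 0.7373, -0.6657, 1.6801], [0.9934, 0.0911, -0.0704, 0.1388], [0.0088, -0.6694, -0.7429, 1.4364], [0.0, 0.0, 0.0, 1.0]]
top 399.7972095582068 399.7972095582068 316.31846122215813 210.1772638593995 [[-0.0257, -0.9901, 0.1377, 0.3608], [-0.9996, 0.0237, -0.0164, 0.0314], [0.0129, -0.1381, -0.9903, 1.5897], [0.0, 0.0, 0.0, 1.0]]
```

View pics/scene0.png

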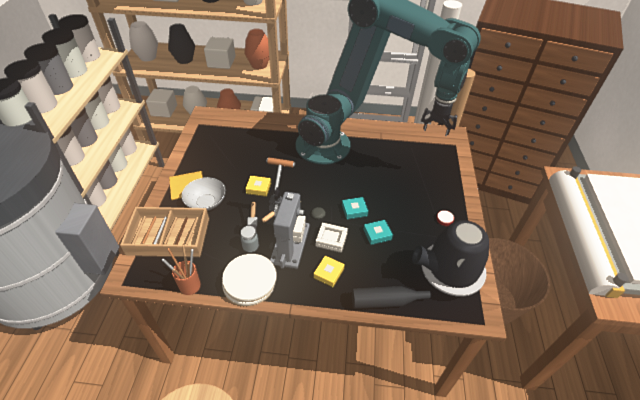

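View pics/top0.png

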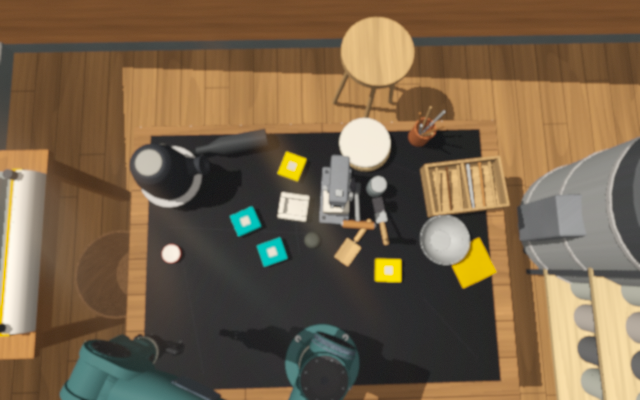

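The scene view shows the press at about (288,225) with its lever grip at (280,162). In the top view the press is at (338,190) and the orange grip at (358,224). I'll enlarge both.

Run:
```python
import cv2,numpy as np
a=cv2.imread('pics/top0.png')[145:265,300:420];b=cv2.imread('pics/scene0.png')[145:275,235:355]
cv2.imwrite('pics/c1.png',cv2.resize(a,None,fx=5,fy=5,interpolation=cv2.INTER_CUBIC)[:600])
cv2.imwrite('pics/c2.png',cv2.resize(b,None,fx=4.6,fy=4.6,interpolation=cv2.INTER_CUBIC))
```

```text
(no output)
```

View pics/c1.png

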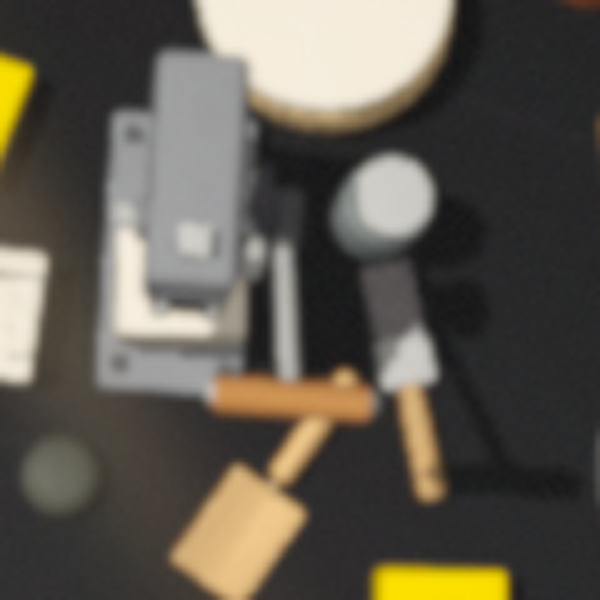

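View pics/c2.png

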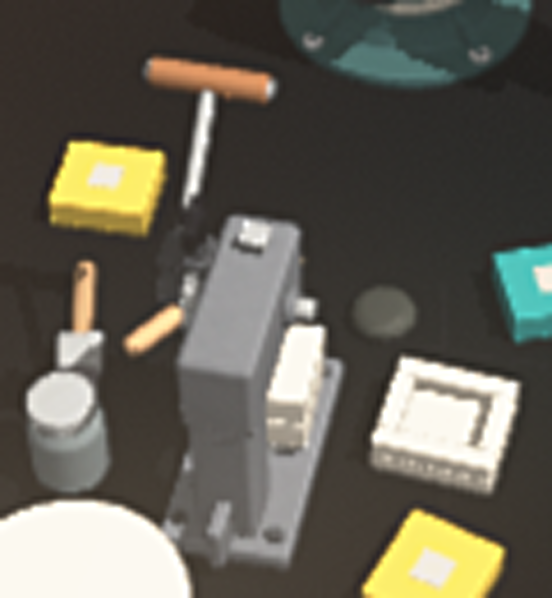

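The crops show the press, its ram top at crop1 (197,238) and crop2 (253,233), and the grip ends at crop1 (210,391)/(376,403). The black knob is at crop1 (~285,210). Possible mix-ups are the yellow blocks at top (292,166), (388,270), the turquoise ones at (245,221), (272,252), and the white spare mould at (293,207). The press's own white mould sits under the ram and I won't touch it. Next I'll fit the press pose.

```bash
cat > h.py <<'E'
from cell import cams,readout
import numpy as np,cv2
from scipy.optimize import least_squares
def proj(f,p):
    T=np.array(f['T']);q=(np.asarray(p)-T[:3,3])@T[:3,:3]
    return np.c_[f['fx']*q[:,0]/q[:,2]+f['cx'],f['fy']*q[:,1]/q[:,2]+f['cy']]
def P2W(v,p):
    c,s=np.cos(v[2]),np.sin(v[2]);p=np.atleast_2d(p)
    return np.c_[v[0]+c*p[:,0]-s*p[:,1],v[1]+s*p[:,0]+c*p[:,1],p[:,2]]
E
python3 - <<'E'
from h import *
top=[((0,0,.261),(197,238)),((-.11,-.014,.317),(210,391)),((-.11,-.114,.317),(376,403)),((.136,.032,.25),(160,50)),((.136,-.032,.25),(246,58)),((-.039,.032,.25),(147,286)),((-.039,-.032,.25),(236,290)),((-.078,.0575,.022),(98,385)),((-.078,-.0575,.022),(243,395))]
sc=[((0,0,.261),(253,233)),((-.11,-.014,.317),(272,89)),((-.11,-.114,.317),(148,70)),((.136,.032,.25),(258,372)),((.136,-.032,.25),(182,365)),((-.039,.032,.25),(300,225)),((-.039,-.032,.25),(230,216))]
F=[]
for n,l,k,o in(('top',top,5,(300,145)),('scene',sc,4.6,(235,145))):
    f=cams.grab_frame(n);F.append((f,np.array([a for a,b in l]),np.array([b for a,b in l])/k+o))
def res(v):return np.concatenate([(proj(f,P2W(v,p))-u).ravel() for f,p,u in F])
for g in range(3):
    pass
r=least_squares(res,[.55,-.02,0],loss='soft_l1');print(r.x,np.degrees(r.x[2]))
print(np.round(res(r.x).reshape(-1,2),1).tolist())
for i in(0,1):
    q=least_squares(lambda v:(proj(F[i][0],P2W(v,F[i][1]))-F[i][2]).ravel(),[.55,-.02,0]);print(q.x)
for p in((.024,-.043,.289),(-.11,-.064,.317),(.024,-.064,.205)):
    w=P2W(r.x,p);print(w,[ (proj(f,w)-o)*k for (f,_,_),k,o in zip(F,(5,4.6),((300,145),(235,145)))],np.hypot(*w[0,:2]))
E
```

```text
[ 0.60489099 -0.0676275  -0.07575005] -4.340157936054709
[[-0.7, -0.3], [0.8, -0.2], [-1.3, -1.0], [-1.2, -1.4], [0.1, -2.0], [-0.9, 1.5], [0.2, 1.6], [-0.5, 0.0], [-0.4, -0.5], [0.1, -0.5], [-1.6, -0.5], [-0.0, 0.1], [-0.8, 0.3], [-1.9, -1.0], [0.5, -3.0], [-0.7, -3.4]]
[ 0.60413441 -0.06922558 -0.0837014 ]
[ 0.61006976 -0.0643381  -0.0706735 ]
[[ 0.62556803 -0.11232045  0.289     ]] [array([[262.35217341, 196.36660588]]), array([[192.65973031, 220.43535239]])] 0.6355715863831585
[[ 0.49036306 -0.12311943  0.317     ]] [array([[291.71402249, 394.2082757 ]]), array([[206.1145848 ,  78.73781799]])] 0.5055831573719034
[[ 0.6239788  -0.13326023  0.205     ]] [array([[279.86168965, 221.98850486]]), array([[173.81987901, 286.07784955]])] 0.6380500209354243
```

Request:
move_arm([
  [1.9,-2.5,1.5,0,0,0.6,5],
  [1.9,-2.5,1.5,0,0,0.6,5],
  [1.9,-2.5,1.5,0,0,0.6,5],
  [1.9,-2.5,1.5,0,0,0.6,5],
  [1.9,-2.5,1.5,0,0,0.6,5],
  [1.9,-2.5,1.5,0,0,0.6,5],
  [1.9,-2.5,1.5,0,0,0.6,5],
  [1.9,-2.5,1.5,0,0,0.6,5],
  [1.9,-2.5,1.5,0,0,0.6,5],
  [1.9,-2.5,1.5,0,0,0.6,5],
  [1.9,-2.5,1.5,0,0,0.6,5],
  [1.9,-2.5,1.5,0,0,0.6,5],
])

```text
clock: 1.2
eef_pos: [0.3643, 0.2056, 0.4034]
orientation: [[-0.991, 0.135, 0.0], [0.135, 0.991, 0.0], [-0.0, 0.0, -1.0]]
wrist_force: [0.3, 1.7, 0.3]
grip_width: 0.587
grasp_force: 0.0
```

Request:
move_arm([
  [1.9,-2.5,0,0,0,0.6,5],
  [1.9,-2.5,0,0,0,0.6,5],
  [1.9,-2.5,0,0,0,0.6,5],
  [1.9,-2.5,0,0,0,0.6,5],
  [1.9,-2.5,0,0,0,0.6,5],
  [1.9,-2.5,0,0,0,0.6,5],
  [1.9,-2.5,0,0,0,0.6,5],
  [1.9,-2.5,0,0,0,0.6,5],
  [1.9,-2.5,0,0,0,0.6,5],
  [1.9,-2.5,0,0,0,0.6,5],
  [1.9,-2.5,0,0,0,0.6,5],
  [0,0,0,0,0,0,5],
])

```text
clock: 2.2
eef_pos: [0.5752, -0.0718, 0.4002]
orientation: [[-1.0, 0.023, -0.003], [0.023, 1.0, 0.0], [0.003, -0.0, -1.0]]
wrist_force: [-0.9, -0.6, -0.3]
grip_width: 0.586
grasp_force: 0.0
```

```bash
cat >> h.py <<'E'
def fproj(f,p):
    T=np.array(f['T']);q=(np.atleast_2d(p)-T[:3,3])@T[:3,:3];r=np.hypot(q[:,0],q[:,1]);th=np.arctan2(r,q[:,2])
    return np.c_[f['fx']*th*q[:,0]/r+f['cx'],f['fy']*th*q[:,1]/r+f['cy']]
E
python3 - <<'E'
from h import *
s=readout.sense();print(s['clock'],s['eef_pos'],s['orientation'])
f=cams.grab_frame('wrist');cv2.imwrite('pics/w1.png',cv2.resize(f['frame'][...,::-1],(800,500),interpolation=cv2.INTER_CUBIC));print(f['fx'],f['cx'],f['cy'],np.round(f['T'],4).tolist())
v=[.6049,-.0676,-.0757]
for p in((0,0,.261),(.024,-.043,.301),(-.11,-.064,.317),(-.11,-.114,.317),(-.039,-.032,.25)):print(p,fproj(f,P2W(v,p))*1.25)
E
```

```text
2.2 [ 0.57524473 -0.07182858  0.400164  ] [[-9.99726357e-01  2.32093962e-02 -2.92156665e-03]
 [ 2.32094677e-02  9.99730624e-01  9.45622409e-06]
 [ 2.92099912e-03 -5.83543702e-05 -9.99995732e-01]]
309.70691628693146 324.0285753935265 200.0479624221866 [[0.0234, 0.9465, 0.3217, 0.4922], [0.9997, -0.0221, -0.0076, -0.0693], [-0.0001, 0.3218, -0.9468, 0.5518], [0.0, 0.0, 0.0, 1.0]]
(0, 0, 0.261) [[410.46879871 266.30521897]]
(0.024, -0.043, 0.301) [[350.95661527 313.23162784]]
(-0.11, -0.064, 0.317) [[316.26346213 124.51903712]]
(-0.11, -0.114, 0.317) [[240.98885499 125.83227459]]
(-0.039, -0.032, 0.25) [[373.19049471 214.00697811]]
```

View pics/w1.png

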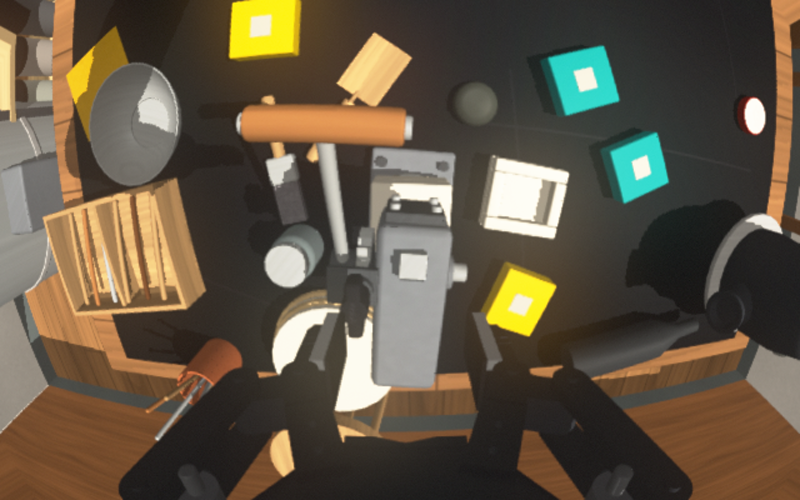

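The wrist view shows the grip bar from (241,124) to (409,128), the ram top at (413,266), and the dark knob wing at about (355,305). These agree with the fit to a few pixels. I'll take one crop to confirm the wing.

Run:
```python
from h import *
f=cams.grab_frame('wrist');a=f['frame'][150:290,240:380,::-1]
a=cv2.convertScaleAbs(cv2.resize(a,None,fx=4.2,fy=4.2,interpolation=cv2.INTER_CUBIC),alpha=1.5,beta=15)
cv2.imwrite('pics/w2.png',a)
```

```text
(no output)
```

View pics/w2.png

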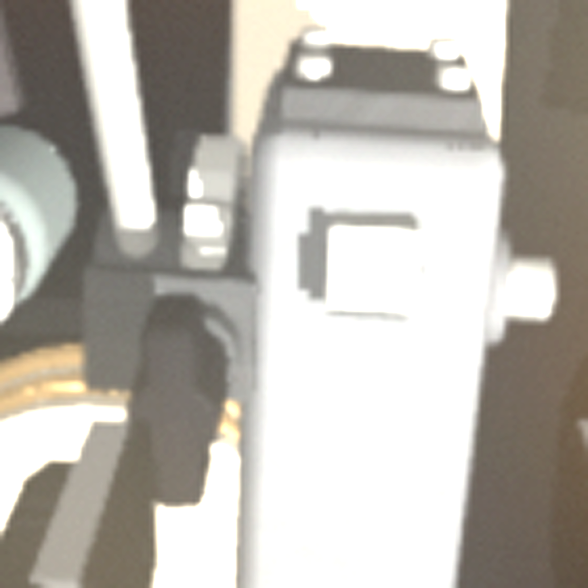

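Run:
```python
from h import *
f=cams.grab_frame('wrist')
P=np.array([(-.011,-.011,.261),(-.011,.011,.261),(.011,.011,.261),(.011,-.011,.261),(-.11,-.114,.317),(-.11,-.014,.317),(.136,-.032,.25),(.136,.032,.25)])
cr=lambda x,y:(240+x/4.2,150+y/4.2)
U=np.array([cr(327,225),cr(418,225),cr(408,318),cr(328,316),(241/1.25,124/1.25),(408/1.25,128/1.25),(375/1.25,383/1.25),(434/1.25,386/1.25)])
r=least_squares(lambda v:(fproj(f,P2W(v,P))-U).ravel(),[.605,-.067,-.075],loss='soft_l1')
print(r.x,np.round((fproj(f,P2W(r.x,P))-U),1).tolist())
for t in(0,.1,.2):
    c,s=np.cos(t),np.sin(t)
    w=[(.024+c*a-s*b,-.043+s*a+c*b,z) for a,b,z in((-.023,-.006,.301),(-.023,.006,.301),(.023,.006,.301),(.023,-.006,.301),(-.023,0,.277))]
    print(t,np.round((fproj(f,P2W(r.x,w))-(240,150))*4.2).tolist())
print(P2W(r.x,[(.024,-.043,.289),(-.11,-.064,.317)]))
```

```text
[ 0.60409237 -0.06407411 -0.08311992] [[0.6, -1.1], [0.9, 0.1], [1.6, -1.9], [-0.8, -2.6], [2.2, 1.4], [-5.8, 0.0], [-4.5, 3.6], [-0.3, 3.7]]
0 [[146.0, 325.0], [202.0, 328.0], [199.0, 511.0], [147.0, 507.0], [187.0, 284.0]]
0.1 [[136.0, 327.0], [191.0, 326.0], [209.0, 509.0], [157.0, 510.0], [177.0, 284.0]]
0.2 [[126.0, 331.0], [180.0, 324.0], [219.0, 506.0], [168.0, 512.0], [167.0, 285.0]]
[[ 0.62443947 -0.10891824  0.289     ]
 [ 0.48915859 -0.11872049  0.317     ]]
```

Request:
move_arm([
  [1.6,-1.2,-1,0,0,0,5],
  [1.6,-1.2,-1,0,0,0,5],
  [1.7,-1.3,-1,0,0,0,5],
  [0,0,-1.5,0,0,0,5],
  [0,0,-1.5,0,0,0,5],
  [0,0,-1.5,0,0,0,5],
  [0,0,0,0,0,0,5],
  [0,0,0,0,0,0,5],
])

```text
clock: 3.02
eef_pos: [0.6211, -0.1038, 0.3283]
orientation: [[-1.0, 0.02, -0.0], [0.02, 1.0, 0.0], [0.0, 0.0, -1.0]]
wrist_force: [0.6, 0.1, -0.6]
grip_width: 0.587
grasp_force: 0.0
```

Run:
```python
from h import *
s=readout.sense();print(s['clock'],s['eef_pos'],s['orientation'][:,1],s['joint_pos'])
f=cams.grab_frame('wrist');a=f['frame'][190:390,160:480,::-1]
a=cv2.convertScaleAbs(cv2.resize(a,None,fx=2.5,fy=2.5,interpolation=cv2.INTER_CUBIC),alpha=1.6,beta=15)
cv2.imwrite('pics/w3.png',a)
```

```text
3.0167 [ 0.62109297 -0.10382947  0.32826041] [2.00192358e-02 9.99799583e-01 1.57279515e-04] [-2.94976281e-01  4.64796859e-01  5.51023613e-01  1.65739264e+00
  5.91659744e-05 -2.74955745e-01]
```

View pics/w3.png

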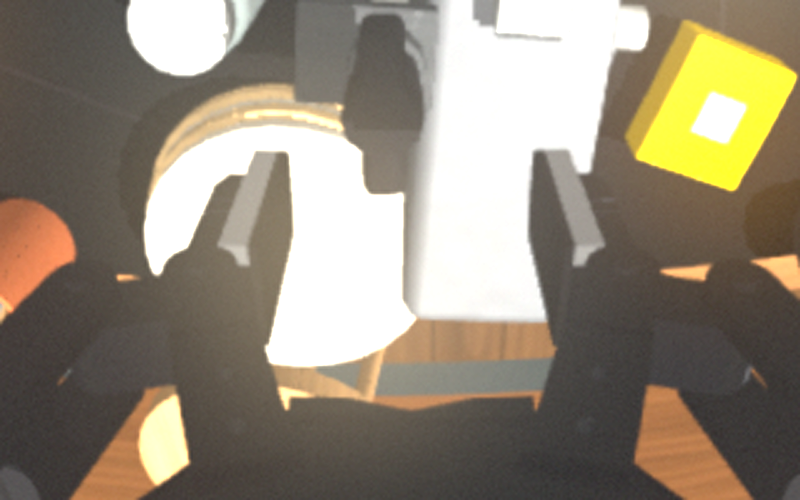

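Run:
```python
from h import *
s=readout.sense();print(s['eef_pos'])
f=cams.grab_frame('wrist')
v=(.6041,-.0645,-.083)
for t in(0,.05,.1,.2):
    c,q=np.cos(t),np.sin(t)
    w=[(.024+c*a-q*b,-.043+q*a+c*b,z) for a,b,z in((-.023,-.006,.301),(-.023,.006,.301),(.023,.006,.301),(.023,-.006,.301),(-.023,-.006,.277),(-.023,.006,.277))]
    print(t,np.round((fproj(f,P2W(v,w))-(160,190))*2.5).tolist())
```

```text
[ 0.62148668 -0.10408145  0.32887961]
0 [[368.0, 32.0], [417.0, 35.0], [406.0, 195.0], [361.0, 192.0], [373.0, 3.0], [416.0, 5.0]]
0.05 [[364.0, 33.0], [412.0, 33.0], [410.0, 194.0], [366.0, 194.0], [369.0, 4.0], [412.0, 4.0]]
0.1 [[359.0, 34.0], [408.0, 32.0], [414.0, 193.0], [370.0, 194.0], [364.0, 5.0], [408.0, 3.0]]
0.2 [[350.0, 37.0], [398.0, 31.0], [423.0, 191.0], [379.0, 196.0], [356.0, 8.0], [399.0, 2.0]]
```

The wing is at crop (385,20–190), which matches the fit with knob ≈ 0.05 rad. I'll go down and grip it.

Request:
move_arm([
  [0.3,-0.6,0,0,0,-0.7,5],
  [0,0,-1.5,0,0,0,5],
  [0,0,-1.5,0,0,0,5],
  [0,0,-1.3,0,0,0,5],
  [0,0,0,0,0,0,5],
  [0,0,0,0,0,0,0.8],
  [0,0,0,0,0,0,0.8],
  [0,0,0,0,0,0,0.8],
  [0,0,0,0,0,0,0.8],
  [0,0,0,0,0,0,0.8],
], newtons=40)

```text
clock: 3.95
eef_pos: [0.6253, -0.1114, 0.2858]
orientation: [[-0.999, 0.033, 0.002], [0.033, 0.999, -0.001], [-0.002, -0.001, -1.0]]
wrist_force: [-0.1, -2.9, 6.8]
grip_width: 0.123
grasp_force: 40.3
```

Request:
move_arm([
  [0,0,0,0,0,5,0.8],
  [0,0,0,0,0,5,0.8],
  [0,0,0,0,0,5,0.8],
  [0,0,0,0,0,5,0.8],
  [0,0,0,0,0,5,0.8],
  [0,0,0,0,0,5,0.8],
])

```text
clock: 4.45
eef_pos: [0.6253, -0.1113, 0.2858]
orientation: [[-0.88, -0.475, 0.002], [-0.475, 0.88, -0.001], [-0.001, -0.002, -1.0]]
wrist_force: [-0.1, -2.0, 7.0]
grip_width: 0.123
grasp_force: 40.3
```

```bash
python3 -c "
from h import *
s=readout.sense();o=s['orientation'];print(np.degrees(np.arctan2(-o[1,0],-o[0,0])),s['wrist_force'],s['moment'],s['eef_pos'],s['grip_width'],s['joint_pos'])"
```

```text
28.32728242841441 [-0.06727031 -2.04154868  7.02082542] [-0.44641218  0.13692554 -0.11570344] [ 0.62527888 -0.11128413  0.28578265] 0.12338561120391968 [-3.04113440e-01  4.59302098e-01  4.26228029e-01  1.53554345e+00
 -4.74075476e-04 -7.98517186e-01]
```

Request:
move_arm([
  [0,0,0,0,0,5,0.8],
  [0,0,0,0,0,5,0.8],
  [0,0,0,0,0,5,0.8],
  [0,0,0,0,0,5,0.8],
  [0,0,0,0,0,5,0.8],
  [0,0,0,0,0,5,0.8],
  [0,0,0,0,0,5,0.8],
  [0,0,0,0,0,5,0.8],
  [0,0,0,0,0,5,0.8],
  [0,0,0,0,0,3,0.8],
  [0,0,0,0,0,3,0.8],
  [0,0,0,0,0,1,0.8],
])

```text
clock: 5.45
eef_pos: [0.6251, -0.1112, 0.2858]
orientation: [[-0.169, -0.986, 0.002], [-0.986, 0.169, -0.001], [0.001, -0.002, -1.0]]
wrist_force: [-2.9, -1.0, 6.7]
grip_width: 0.125
grasp_force: 40.3
```

```bash
cat > st.py <<'E'
from h import *
s=readout.sense();o=s['orientation'];print(np.degrees(np.arctan2(-o[1,0],-o[0,0])),s['wrist_force'],s['moment'],s['eef_pos'],s['grip_width'])
E
python3 st.py
```

```text
80.26009635728553 [-2.88529758 -1.03063459  6.69206157] [-0.26416724  0.36032264 -0.19151921] [ 0.62511419 -0.11115629  0.28579666] 0.12486103210771873
```

Request:
move_arm([
  [0,0,0,0,0,1.5,0.8],
  [0,0,0,0,0,1.5,0.8],
  [0,0,0,0,0,0,0.8],
])

```text
clock: 5.7
eef_pos: [0.6251, -0.1112, 0.2858]
orientation: [[-0.119, -0.993, 0.002], [-0.993, 0.119, -0.001], [0.001, -0.002, -1.0]]
wrist_force: [-1.1, -0.6, 6.2]
grip_width: 0.12
grasp_force: 42.2
```

```bash
python3 st.py
```

```text
83.13954771508668 [-1.12768833 -0.56433835  6.21248012] [-0.20426147  0.27355501 -0.71326611] [ 0.62513725 -0.11117487  0.28579655] 0.11978117762645765
```

The knob is at its stop: the moment rose to 0.7 N m. Now I'll release it, rise, and go above the −y half of the grip.

Request:
move_arm([
  [0,0,0,0,0,-1,4],
  [0,0,0,0,0,0,4],
  [0,0,0,0,0,0,4],
  [0,0,1,0,0,0,4],
  [0,0,2.5,0,0,0,4],
  [0,0,3,0,0,0,4],
  [0,0,3,0,0,0,5],
  [0,0,2.5,0,0,0,6],
  [-2.7,-0.7,0,0,0,1,6],
  [-2.7,-0.7,0,0,0,1,6],
  [-2.7,-0.7,0,0,0,1,6],
  [-2.7,-0.7,0,0,0,0,6],
])

```text
clock: 6.7
eef_pos: [0.516, -0.1391, 0.4043]
orientation: [[-0.084, -0.996, 0.0], [-0.996, 0.084, -0.0], [0.0, -0.0, -1.0]]
wrist_force: [0.0, -1.3, 0.5]
grip_width: 0.701
grasp_force: 0.0
```

Request:
move_arm([
  [-2.8,-0.7,0,0,0,0,6],
  [0,0,0,0,0,0,6],
  [0,0,0,0,0,0,6],
])

```text
clock: 6.95
eef_pos: [0.4879, -0.146, 0.4054]
orientation: [[-0.087, -0.996, 0.001], [-0.996, 0.087, -0.0], [0.0, -0.001, -1.0]]
wrist_force: [0.0, -0.2, -0.2]
grip_width: 0.699
grasp_force: 0.0
```

```bash
python3 st.py
python3 - <<'E'
from h import *
f=cams.grab_frame('wrist');cv2.imwrite('pics/w4.png',cv2.resize(f['frame'][...,::-1],(800,500)))
v=(.6041,-.0645,-.083)
print(fproj(f,P2W(v,[(-.11,-.064,.317),(-.11,-.114,.317),(-.11,-.014,.317),(0,0,.261)]))*1.25)
f=cams.grab_frame('top');print(1)
E
```

```text
85.03061760340006 [ 0.01341358 -0.16679951 -0.21249243] [ 0.01928003 -0.00218318 -0.02638134] [ 0.48793249 -0.14602964  0.40540987] 0.6987219948945496
[[406.9980861  288.65253065]
 [406.82199886 217.06905887]
 [407.11474955 349.94089547]
 [285.94472247 325.89712279]]
1
```

View pics/w4.png

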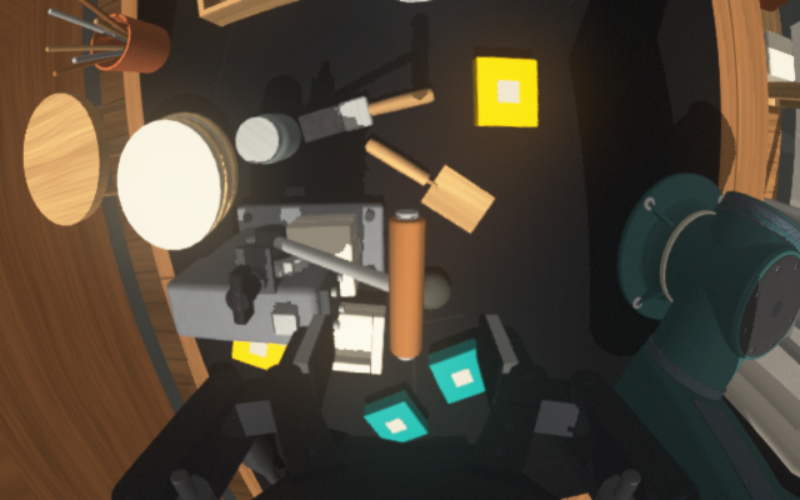

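The bar runs vertically at x≈407 (rows 212–357), centred between the fingers and as predicted, and the wing knob at (240,290) has turned across. I'll go down and grip.

Request:
move_arm([
  [0,0,-2,0,0,0,6],
  [0,0,-2,0,0,0,6],
  [0,0,-2,0,0,0,6],
  [0,0,-2,0,0,0,6],
  [0,0,-1.3,0,0,0,6],
  [0,0,0,0,0,0,6],
  [0,0,0,0,0,0,2],
  [0,0,0,0,0,0,2],
  [0,0,0,0,0,0,2],
  [0,0,0,0,0,0,2],
  [0,0,0,0,0,0,2],
], newtons=45)

```text
clock: 7.97
eef_pos: [0.4875, -0.1458, 0.3125]
orientation: [[-0.086, -0.996, -0.002], [-0.996, 0.086, -0.001], [0.001, 0.002, -1.0]]
wrist_force: [-13.4, 1.0, 8.2]
grip_width: 0.238
grasp_force: 24.0
```

```bash
python3 st.py
python3 - <<'E'
import numpy as np
# TCP offsets (cm) from parked for angle a, press yaw -0.083
y=-.083
for a in np.arange(0,1.32,.0785):
    t=np.radians(40)-a; dx=-17.5*(np.cos(t)-np.cos(np.radians(40)));dz=17.5*(np.sin(t)-np.sin(np.radians(40)))
    print(round(a,3),round(a/.314,2),np.round([dx*np.cos(y),dx*np.sin(y),dz],2))
E
```

```text
85.08861551693262 [-13.37893539   1.01605138   8.18568357] [ 0.20101197  2.92242199 -0.04383529] [ 0.48753282 -0.14584318  0.31252822] 0.237694560786719
0.0 0.0 [-0.  0.  0.]
0.078 0.25 [-0.84  0.07 -1.09]
0.157 0.5 [-1.59  0.13 -2.23]
0.236 0.75 [-2.25  0.19 -3.44]
0.314 1.0 [-2.81  0.23 -4.69]
0.392 1.25 [-3.27  0.27 -5.98]
0.471 1.5 [-3.63  0.3  -7.31]
0.55 1.75 [-3.89  0.32 -8.66]
0.628 2.0 [ -4.04   0.34 -10.02]
0.706 2.25 [ -4.08   0.34 -11.4 ]
0.785 2.5 [ -4.01   0.33 -12.77]
0.864 2.75 [ -3.84   0.32 -14.13]
0.942 3.0 [ -3.56   0.3  -15.47]
1.02 3.25 [ -3.18   0.26 -16.79]
1.099 3.5 [ -2.7    0.22 -18.08]
1.178 3.75 [ -2.11   0.18 -19.32]
1.256 4.0 [ -1.44   0.12 -20.51]
```

Request:
move_arm([
  [-0.2,0,0,0,0,0,1.2],
  [0,0,0,0,0,0,1.2],
  [0,0,0,0,0,0,1.2],
], newtons=45)

```text
clock: 8.22
eef_pos: [0.4872, -0.1459, 0.3126]
orientation: [[-0.085, -0.996, 0.002], [-0.996, 0.085, -0.0], [0.0, -0.002, -1.0]]
wrist_force: [-1.4, 2.7, 7.9]
grip_width: 0.223
grasp_force: 43.8
```

```bash
python3 st.py
```

```text
85.10273716684237 [-1.36191731  2.73054418  7.89172025] [0.47943597 0.46549713 0.03275749] [ 0.48723028 -0.1459021   0.3126199 ] 0.22296452559016125
```

Request:
move_arm([
  [-0.42,0.035,-0.54,0,0,0,1.2],
  [-0.42,0.035,-0.55,0,0,0,1.2],
])

```text
clock: 8.38
eef_pos: [0.4806, -0.1454, 0.3035]
orientation: [[-0.085, -0.996, 0.007], [-0.996, 0.085, -0.001], [0.001, -0.008, -1.0]]
wrist_force: [5.5, 6.8, 38.4]
grip_width: 0.225
grasp_force: 51.9
```

Request:
move_arm([
  [-0.38,0.03,-0.57,0,0,0,1.2],
  [-0.37,0.03,-0.57,0,0,0,1.2],
])

```text
clock: 8.55
eef_pos: [0.4711, -0.1445, 0.291]
orientation: [[-0.085, -0.996, 0.003], [-0.996, 0.085, -0.001], [0.001, -0.003, -1.0]]
wrist_force: [-8.9, 3.3, 15.5]
grip_width: 0.208
grasp_force: 41.0
```

Request:
move_arm([
  [-0.34,0.03,-0.6,0,0,0,1.2],
])

```text
clock: 8.63
eef_pos: [0.4661, -0.1442, 0.2846]
orientation: [[-0.085, -0.996, -0.001], [-0.996, 0.085, -0.001], [0.001, 0.001, -1.0]]
wrist_force: [-18.2, 2.0, 17.3]
grip_width: 0.15
grasp_force: 26.2
```

Request:
move_arm([
  [-0.32,0.03,-0.61,0,0,0,1.2],
])

```text
clock: 8.72
eef_pos: [0.4627, -0.1439, 0.2781]
orientation: [[-0.086, -0.996, -0.002], [-0.996, 0.086, -0.001], [0.001, 0.002, -1.0]]
wrist_force: [-15.6, 1.8, 13.0]
grip_width: 0.144
grasp_force: 9.8
```

Request:
move_arm([
  [-0.29,0.02,-0.62,0,0,0,1.2],
])

```text
clock: 8.8
eef_pos: [0.4597, -0.1437, 0.2717]
orientation: [[-0.086, -0.996, -0.002], [-0.996, 0.086, -0.001], [0.001, 0.002, -1.0]]
wrist_force: [-14.7, 2.6, 17.6]
grip_width: 0.141
grasp_force: 11.9
```

Request:
move_arm([
  [-0.27,0.02,-0.63,0,0,0,1.2],
])

```text
clock: 8.88
eef_pos: [0.4573, -0.1435, 0.2657]
orientation: [[-0.086, -0.996, -0.001], [-0.996, 0.086, -0.001], [0.001, 0.001, -1.0]]
wrist_force: [-15.4, 4.4, 27.8]
grip_width: 0.147
grasp_force: 15.9
```

Request:
move_arm([
  [-0.24,0.02,-0.64,0,0,0,1.2],
])

```text
clock: 8.97
eef_pos: [0.4552, -0.1433, 0.2594]
orientation: [[-0.086, -0.996, -0.001], [-0.996, 0.086, -0.001], [0.001, 0.001, -1.0]]
wrist_force: [-9.1, 1.1, 13.2]
grip_width: 0.145
grasp_force: 10.1
```

Request:
move_arm([
  [-0.22,0.02,-0.65,0,0,0,1.2],
])

```text
clock: 9.05
eef_pos: [0.453, -0.1432, 0.2526]
orientation: [[-0.086, -0.996, -0.001], [-0.996, 0.086, -0.001], [0.001, 0.001, -1.0]]
wrist_force: [-12.7, 2.4, 14.6]
grip_width: 0.14
grasp_force: 11.0
```

```bash
python3 st.py
```

```text
85.09156600054457 [-12.65741207   2.44119198  14.62773903] [ 0.38540441  2.63615419 -0.01055822] [ 0.45304613 -0.14318487  0.25262709] 0.13961125479593212
```

Run:
```python
from h import *
g=lambda n:cams.grab_frame(n)
f=g('wrist');w=f['frame'][...,::-1]
a=cv2.resize(w[120:400,200:500],(400,373),interpolation=cv2.INTER_CUBIC);a=cv2.convertScaleAbs(a,alpha=1.5)
s=g('scene')['frame'][...,::-1][110:250,220:370];b=cv2.resize(s,(400,373),interpolation=cv2.INTER_CUBIC)
cv2.imwrite('pics/m1.png',np.hstack([a,b]))
v=(.6041,-.0645,-.083)
for q in(.3,.4,.5):
  t=np.radians(40)-q
  P=[(.024-.175*np.cos(t),y,.205+.175*np.sin(t)) for y in(-.114,-.064,-.014)]
  print(q,P2W(v,P[1]),((fproj(f,P2W(v,P))-(200,120))*4/3).round().tolist())
```

```text
0.3 [[ 0.46195409 -0.1168958   0.27284695]] [[146.0, 148.0], [149.0, 259.0], [152.0, 335.0]]
0.4 [[ 0.45600713 -0.11640107  0.2564036 ]] [[164.0, 130.0], [164.0, 235.0], [165.0, 311.0]]
0.5 [[ 0.45172582 -0.1160449   0.23944664]] [[174.0, 115.0], [173.0, 214.0], [173.0, 289.0]]
```

View pics/m1.png

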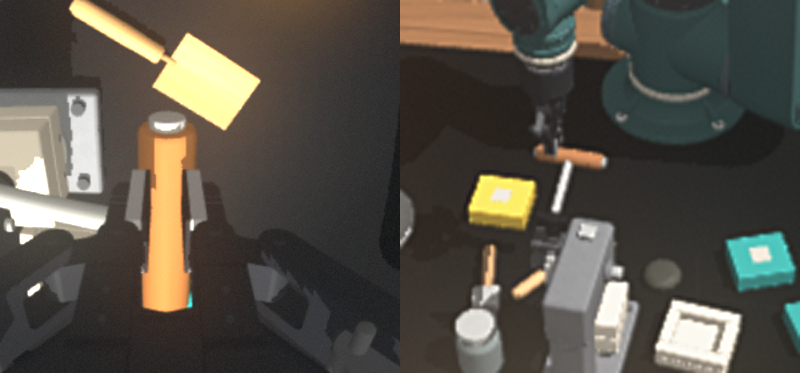

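Run:
```python
from h import *
s=readout.sense();R=np.array(s['orientation']);p=np.array(s['eef_pos']);f=cams.grab_frame('wrist')
for g,sc,off in((.060,1.25,(0,0)),(.014,4/3,(200,120))):
  for z in(.014,-.005,-.024,-.05):
    q=[(x,y,z-(.013*g/.085)) for x in(.011,-.011) for y in(-g/2,g/2)]
    print(g,z,((fproj(f,np.array(q)@R.T+p)-off)*sc).round().tolist())
v=(.6041,-.0645,-.083)
for q in(.2,.3,.4,.45,.5,.55):
  t=np.radians(40)-q;c=P2W(v,(.024-.175*np.cos(t),-.064,.205+.175*np.sin(t)))[0]
  yb=P2W(v,(0,1,0))[0]-P2W(v,(0,0,0))[0]
  print(q,'bar in tool at tool x=0 (mm):',np.round((c+yb*-.027-p)@R*1e3,1))
  P=[(.024-.175*np.cos(t),y,.205+.175*np.sin(t)+.012) for y in(-.118,-.114,-.085,-.01)]
  print(((fproj(f,P2W(v,P))-(200,120))*4/3).round().tolist())
w=cv2.imread('pics/m1.png')
w=cv2.resize(w[90:330,90:250],None,fx=2.5,fy=2.5,interpolation=cv2.INTER_CUBIC)
cv2.imwrite('pics/m2.png',cv2.convertScaleAbs(w,alpha=1.3,beta=20))
```

```text
0.06 0.014 [[338.0, 289.0], [472.0, 289.0], [342.0, 331.0], [469.0, 331.0]]
0.06 -0.005 [[331.0, 309.0], [480.0, 309.0], [335.0, 354.0], [475.0, 354.0]]
0.06 -0.024 [[322.0, 333.0], [489.0, 333.0], [328.0, 381.0], [483.0, 381.0]]
0.06 -0.05 [[307.0, 376.0], [504.0, 376.0], [316.0, 427.0], [495.0, 427.0]]
0.014 0.014 [[150.0, 142.0], [182.0, 142.0], [150.0, 186.0], [181.0, 186.0]]
0.014 -0.005 [[148.0, 162.0], [184.0, 162.0], [149.0, 209.0], [183.0, 209.0]]
0.014 -0.024 [[146.0, 186.0], [186.0, 186.0], [147.0, 236.0], [185.0, 236.0]]
0.014 -0.05 [[142.0, 230.0], [190.0, 230.0], [144.0, 284.0], [188.0, 284.0]]
0.2 bar in tool at tool x=0 (mm): [  0.1 -14.4 -36.7]
[[115.0, 176.0], [116.0, 188.0], [121.0, 265.0], [133.0, 387.0]]
0.3 bar in tool at tool x=0 (mm): [  0.1  -6.9 -20.9]
[[144.0, 153.0], [144.0, 164.0], [146.0, 236.0], [151.0, 361.0]]
0.4 bar in tool at tool x=0 (mm): [ 0.1 -0.9 -4.4]
[[163.0, 133.0], [163.0, 143.0], [163.0, 211.0], [164.0, 335.0]]
0.45 bar in tool at tool x=0 (mm): [0.1 1.4 4. ]
[[169.0, 124.0], [169.0, 134.0], [169.0, 200.0], [169.0, 322.0]]
0.5 bar in tool at tool x=0 (mm): [ 0.1  3.3 12.5]
[[174.0, 116.0], [174.0, 126.0], [174.0, 189.0], [173.0, 310.0]]
0.55 bar in tool at tool x=0 (mm): [ 0.1  4.8 21.1]
[[177.0, 109.0], [177.0, 118.0], [177.0, 179.0], [175.0, 299.0]]
```

View pics/m2.png

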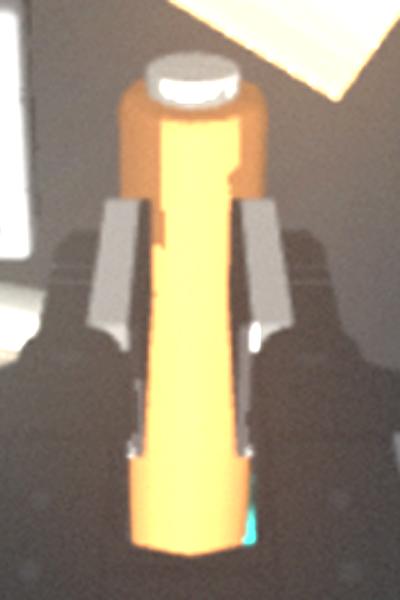

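The wrist crop shows the fingertips bearing on the bar's upper half, with the bar nested in the V between them, at lever ≈ 0.42 rad. Click 1 was felt: force jumped to 28 N at ≈ 0.33 rad and then dropped. The push is stable, so I'll carry on in small steps.

Request:
move_arm([
  [-0.35,0.02,-0.66,0,0,0,1.2],
])

```text
clock: 9.28
eef_pos: [0.451, -0.1431, 0.2467]
orientation: [[-0.085, -0.996, 0.001], [-0.996, 0.085, -0.001], [0.001, -0.001, -1.0]]
wrist_force: [-0.2, 3.5, 11.0]
grip_width: 0.145
grasp_force: 8.0
```

Request:
move_arm([
  [-0.16,0.015,-0.67,0,0,0,1.2],
])

```text
clock: 9.37
eef_pos: [0.4494, -0.143, 0.2396]
orientation: [[-0.085, -0.996, 0.002], [-0.996, 0.085, -0.001], [0.001, -0.002, -1.0]]
wrist_force: [-4.3, 2.0, 10.9]
grip_width: 0.14
grasp_force: 6.1
```

Request:
move_arm([
  [-0.13,0.01,-0.67,0,0,0,1.2],
])

```text
clock: 9.45
eef_pos: [0.4481, -0.1429, 0.2327]
orientation: [[-0.085, -0.996, 0.001], [-0.996, 0.085, -0.001], [0.001, -0.002, -1.0]]
wrist_force: [-2.9, 0.5, 10.0]
grip_width: 0.14
grasp_force: 4.7
```

Request:
move_arm([
  [-0.11,0.01,-0.68,0,0,0,1.2],
])

```text
clock: 9.53
eef_pos: [0.4471, -0.1429, 0.2258]
orientation: [[-0.085, -0.996, 0.001], [-0.996, 0.085, -0.001], [0.001, -0.002, -1.0]]
wrist_force: [-2.2, 1.7, 8.8]
grip_width: 0.143
grasp_force: 3.8
```

Request:
move_arm([
  [-0.04,0.005,-0.34,0,0,0,1.2],
])

```text
clock: 9.62
eef_pos: [0.4466, -0.1428, 0.2219]
orientation: [[-0.085, -0.996, 0.001], [-0.996, 0.085, -0.001], [0.001, -0.001, -1.0]]
wrist_force: [-1.2, -0.1, 6.4]
grip_width: 0.14
grasp_force: 2.5
```

Request:
move_arm([
  [-0.03,0.005,-0.34,0,0,0,1.2],
])

```text
clock: 9.7
eef_pos: [0.4465, -0.1428, 0.2188]
orientation: [[-0.085, -0.996, 0.001], [-0.996, 0.085, -0.001], [0.001, -0.001, -1.0]]
wrist_force: [-3.7, 0.5, 10.7]
grip_width: 0.138
grasp_force: 4.8
```

Request:
move_arm([
  [-0.02,0.005,-0.34,0,0,0,1.2],
])

```text
clock: 9.78
eef_pos: [0.4464, -0.1428, 0.2157]
orientation: [[-0.086, -0.996, 0.002], [-0.996, 0.085, -0.001], [0.001, -0.002, -1.0]]
wrist_force: [-4.7, 2.2, 14.1]
grip_width: 0.146
grasp_force: 7.7
```

Request:
move_arm([
  [-0.02,0.005,-0.34,0,0,0,1.2],
])

```text
clock: 9.87
eef_pos: [0.4462, -0.1428, 0.2126]
orientation: [[-0.085, -0.996, 0.002], [-0.996, 0.085, -0.001], [0.001, -0.002, -1.0]]
wrist_force: [-4.8, 1.7, 18.4]
grip_width: 0.138
grasp_force: 9.1
```

Request:
move_arm([
  [-0.01,0,-0.34,0,0,0,1.2],
])

```text
clock: 9.95
eef_pos: [0.4462, -0.1429, 0.2093]
orientation: [[-0.085, -0.996, 0.002], [-0.996, 0.085, -0.001], [0.001, -0.002, -1.0]]
wrist_force: [0.7, -0.9, 9.0]
grip_width: 0.144
grasp_force: 7.8
```

```bash
cat >> st.py <<'E'
h=s['eef_pos'][2]+.0023-.205;print('q',np.radians(40)-np.arcsin(h/.175))
E
python3 st.py
```

```text
85.09745590619278 [ 0.65328705 -0.896337    8.98965052] [0.01863425 0.02603688 0.04499446] [ 0.44620407 -0.14291465  0.20932063] 0.14350345118047306
q 0.6602905122554147
```

Request:
move_arm([
  [0,0,-0.2,0,0,0,1.2],
])

```text
clock: 10.03
eef_pos: [0.4462, -0.1429, 0.207]
orientation: [[-0.085, -0.996, 0.002], [-0.996, 0.085, -0.001], [0.001, -0.002, -1.0]]
wrist_force: [-0.2, -1.1, 9.9]
grip_width: 0.143
grasp_force: 7.4
```

Request:
move_arm([
  [0,0,-0.2,0,0,0,1.2],
])

```text
clock: 10.12
eef_pos: [0.4462, -0.1429, 0.205]
orientation: [[-0.085, -0.996, 0.002], [-0.996, 0.085, -0.001], [0.001, -0.002, -1.0]]
wrist_force: [-3.8, -0.1, 11.8]
grip_width: 0.146
grasp_force: 7.9
```

Request:
move_arm([
  [0,0,-0.2,0,0,0,1.2],
])

```text
clock: 10.2
eef_pos: [0.4462, -0.1429, 0.2031]
orientation: [[-0.086, -0.996, 0.002], [-0.996, 0.086, -0.001], [0.001, -0.002, -1.0]]
wrist_force: [-2.8, 1.3, 13.7]
grip_width: 0.139
grasp_force: 7.9
```

Request:
move_arm([
  [0,0,-0.2,0,0,0,1.2],
])

```text
clock: 10.28
eef_pos: [0.4462, -0.143, 0.2011]
orientation: [[-0.086, -0.996, 0.002], [-0.996, 0.086, -0.001], [0.001, -0.002, -1.0]]
wrist_force: [-1.5, 0.7, 12.5]
grip_width: 0.139
grasp_force: 7.1
```

Request:
move_arm([
  [0.01,0,-0.3,0,0,0,1.2],
])

```text
clock: 10.37
eef_pos: [0.4463, -0.1429, 0.1982]
orientation: [[-0.085, -0.996, 0.002], [-0.996, 0.085, -0.001], [0.001, -0.002, -1.0]]
wrist_force: [-3.3, -0.0, 10.7]
grip_width: 0.144
grasp_force: 6.0
```

Request:
move_arm([
  [0.01,0,-0.3,0,0,0,1.2],
])

```text
clock: 10.45
eef_pos: [0.4463, -0.1429, 0.1951]
orientation: [[-0.086, -0.996, 0.002], [-0.996, 0.086, -0.001], [0.001, -0.002, -1.0]]
wrist_force: [-3.0, 0.1, 10.3]
grip_width: 0.143
grasp_force: 4.8
```

Request:
move_arm([
  [0.02,0,-0.4,0,0,0,1.2],
])

```text
clock: 10.53
eef_pos: [0.4467, -0.143, 0.1911]
orientation: [[-0.086, -0.996, 0.002], [-0.996, 0.086, -0.002], [0.001, -0.002, -1.0]]
wrist_force: [-2.4, -0.2, 9.7]
grip_width: 0.142
grasp_force: 5.2
```

Request:
move_arm([
  [0.03,0,-0.4,0,0,0,1.2],
])

```text
clock: 10.62
eef_pos: [0.447, -0.143, 0.187]
orientation: [[-0.085, -0.996, 0.002], [-0.996, 0.085, -0.001], [0.001, -0.002, -1.0]]
wrist_force: [0.2, -0.2, 9.1]
grip_width: 0.14
grasp_force: 5.1
```

Request:
move_arm([
  [0.03,0,-0.4,0,0,0,1.2],
])

```text
clock: 10.7
eef_pos: [0.4474, -0.143, 0.183]
orientation: [[-0.086, -0.996, 0.002], [-0.996, 0.086, -0.001], [0.001, -0.002, -1.0]]
wrist_force: [-0.3, -0.6, 9.5]
grip_width: 0.141
grasp_force: 4.1
```

```bash
python3 st.py
```

```text
85.0949795947424 [-0.28417063 -0.59103618  9.4558481 ] [-0.02313374  0.11180377  0.03667735] [ 0.44742634 -0.14302534  0.18297837] 0.14147551390930446
q 0.811066628711981
```

Request:
move_arm([
  [0.09,0,-0.68,0,0,0,1.2],
])

```text
clock: 10.78
eef_pos: [0.4484, -0.1431, 0.1764]
orientation: [[-0.085, -0.996, 0.002], [-0.996, 0.085, -0.002], [0.002, -0.003, -1.0]]
wrist_force: [-1.4, -0.3, 9.3]
grip_width: 0.143
grasp_force: 3.9
```

Request:
move_arm([
  [0.11,-0.01,-0.68,0,0,0,1.2],
])

```text
clock: 10.87
eef_pos: [0.4495, -0.1432, 0.1693]
orientation: [[-0.085, -0.996, 0.002], [-0.996, 0.085, -0.002], [0.001, -0.002, -1.0]]
wrist_force: [-1.2, -0.1, 9.0]
grip_width: 0.136
grasp_force: 3.7
```

Request:
move_arm([
  [0.07,-0.01,-0.35,0,0,0,1.2],
])

```text
clock: 10.95
eef_pos: [0.4501, -0.1432, 0.1654]
orientation: [[-0.086, -0.996, 0.002], [-0.996, 0.086, -0.001], [0.001, -0.002, -1.0]]
wrist_force: [-0.4, -0.4, 11.3]
grip_width: 0.144
grasp_force: 4.6
```

Request:
move_arm([
  [0.07,0,-0.3,0,0,0,1.2],
])

```text
clock: 11.03
eef_pos: [0.4508, -0.1433, 0.1627]
orientation: [[-0.085, -0.996, 0.002], [-0.996, 0.085, -0.001], [0.001, -0.002, -1.0]]
wrist_force: [0.8, -0.2, 14.1]
grip_width: 0.143
grasp_force: 6.9
```

Request:
move_arm([
  [0.06,0,-0.25,0,0,0,1.2],
])

```text
clock: 11.12
eef_pos: [0.4516, -0.1434, 0.1605]
orientation: [[-0.086, -0.996, 0.002], [-0.996, 0.086, -0.002], [0.001, -0.002, -1.0]]
wrist_force: [-3.8, -0.4, 16.8]
grip_width: 0.142
grasp_force: 6.7
```

Request:
move_arm([
  [0.06,0,-0.25,0,0,0,1.2],
])

```text
clock: 11.2
eef_pos: [0.4525, -0.1435, 0.1584]
orientation: [[-0.085, -0.996, 0.003], [-0.996, 0.085, -0.002], [0.002, -0.003, -1.0]]
wrist_force: [-3.0, 0.2, 19.6]
grip_width: 0.143
grasp_force: 9.5
```

Request:
move_arm([
  [0.06,0,-0.25,0,0,0,1.2],
])

```text
clock: 11.28
eef_pos: [0.4531, -0.1435, 0.156]
orientation: [[-0.085, -0.996, 0.003], [-0.996, 0.085, -0.002], [0.002, -0.003, -1.0]]
wrist_force: [-2.1, -0.4, 17.7]
grip_width: 0.144
grasp_force: 8.0
```

Request:
move_arm([
  [0.06,-0.01,-0.25,0,0,0,1.2],
])

```text
clock: 11.37
eef_pos: [0.4538, -0.1435, 0.1534]
orientation: [[-0.085, -0.996, 0.003], [-0.996, 0.085, -0.002], [0.002, -0.003, -1.0]]
wrist_force: [0.5, -0.2, 12.7]
grip_width: 0.144
grasp_force: 5.8
```

Request:
move_arm([
  [0.07,0,-0.25,0,0,0,1.2],
])

```text
clock: 11.45
eef_pos: [0.4545, -0.1436, 0.1508]
orientation: [[-0.086, -0.996, 0.003], [-0.996, 0.086, -0.002], [0.002, -0.003, -1.0]]
wrist_force: [-0.7, -0.9, 14.5]
grip_width: 0.135
grasp_force: 6.3
```

Request:
move_arm([
  [0.07,0,-0.25,0,0,0,1.2],
])

```text
clock: 11.53
eef_pos: [0.4552, -0.1436, 0.1483]
orientation: [[-0.085, -0.996, 0.003], [-0.996, 0.085, -0.002], [0.002, -0.003, -1.0]]
wrist_force: [-0.8, -0.7, 16.0]
grip_width: 0.14
grasp_force: 7.1
```

Request:
move_arm([
  [0.07,-0.01,-0.25,0,0,0,1.2],
])

```text
clock: 11.62
eef_pos: [0.4559, -0.1437, 0.1458]
orientation: [[-0.086, -0.996, 0.003], [-0.996, 0.085, -0.002], [0.002, -0.003, -1.0]]
wrist_force: [0.7, 0.0, 12.5]
grip_width: 0.143
grasp_force: 5.6
```

```bash
python3 st.py
```

```text
85.0951273441773 [ 0.65483509  0.01751134 12.48193205] [-0.15969861 -0.25192993 -0.00694598] [ 0.45594994 -0.14372023  0.14579341] 0.14273203337422322
q 1.0293342839622424
```

```bash
cat > bar.py <<'E'
from h import *
def mask(im): # BGR
    h=cv2.cvtColor(im,cv2.COLOR_BGR2HSV);m=cv2.inRange(h,(5,110,60),(17,255,255))
    n,l,st,c=cv2.connectedComponentsWithStats(m);return l,st,c
f=cams.grab_frame('wrist');s=readout.sense();R=np.array(s['orientation']);p=np.array(s['eef_pos'])
T=np.array(f['T']);Rc=R.T@T[:3,:3];tc=R.T@(T[:3,3]-p) # camera in tool
def show(im,name,win):
    l,st,c=mask(im)
    for i in range(1,len(st)):
        x,y,w,h,a=st[i]
        if a>150 and win[0]<c[i][0]<win[1] and win[2]<c[i][1]<win[3]:print(name,i,st[i].tolist(),c[i].round())
show(f['frame'][...,::-1].copy(),'now',(240,420,120,400))
show(cv2.resize(cv2.imread('pics/w4.png'),(640,400),interpolation=cv2.INTER_AREA),'w4',(240,420,120,400))
def sil(q,f,v=(.6041,-.0645,-.083),y0=-.114,y1=-.014):
    t=np.radians(40)-q;a=np.linspace(0,2*np.pi,40)
    o=[]
    for y in(y0,y1):
        P=[(.024-.175*np.cos(t)+.012*np.cos(b),y,.205+.175*np.sin(t)+.012*np.sin(b)) for b in a];u=fproj(f,P2W(v,P));o+=[*u.min(0),*u.max(0)]
    return np.round(o,1)
for q in(.95,1.0,1.05,1.1):print(q,sil(q,f))
R4=np.array([[-.087,-.996,0],[-.996,.087,0],[0,0,-1.]]);p4=np.array([.4879,-.1460,.4054])
T4=np.eye(4);T4[:3,:3]=R4@Rc;T4[:3,3]=R4@tc+p4
f4=dict(f);f4['T']=T4;print('w4',sil(0,f4))
E
python3 bar.py
```

```text
now 42 [230, 125, 191, 230, 8440] [328. 238.]
w4 35 [292, 111, 104, 76, 1632] [350. 152.]
w4 59 [311, 173, 30, 113, 3078] [325. 228.]
0.95 [308.3 217.7 358.3 238.1 312.8 353.7 349.9 380.6]
1.0 [304.4 211.9 351.9 230.3 309.6 345.1 345.6 370.7]
1.05 [300.1 206.6 345.4 223.3 306.  337.1 340.9 361.5]
1.1 [295.4 201.9 338.6 217.2 302.  329.7 335.8 352.8]
w4 [310.3 170.1 340.4 177.4 312.6 273.  338.6 287.3]
```

```bash
cat >> bar.py <<'E'
im=f['frame'][...,::-1].copy();h=cv2.cvtColor(im,cv2.COLOR_BGR2HSV);m=cv2.inRange(h,(5,110,60),(17,255,255))
for y in list(range(195,260,5))+list(range(300,366,4)):
    x=np.where(m[y,270:390])[0]+270;print(y,(x.min(),x.max(),len(x)) if len(x) else None,end='; ')
E
python3 bar.py | tail -1
```

```text
195 (np.int64(326), np.int64(342), 16); 200 (np.int64(323), np.int64(352), 27); 205 (np.int64(333), np.int64(356), 23); 210 (np.int64(336), np.int64(370), 30); 215 (np.int64(301), np.int64(371), 40); 220 (np.int64(300), np.int64(389), 74); 225 (np.int64(300), np.int64(388), 85); 230 (np.int64(300), np.int64(389), 90); 235 (np.int64(300), np.int64(389), 83); 240 (np.int64(300), np.int64(389), 74); 245 (np.int64(300), np.int64(389), 67); 250 (np.int64(312), np.int64(388), 39); 255 (np.int64(312), np.int64(336), 25); 300 (np.int64(311), np.int64(337), 27); 304 (np.int64(311), np.int64(337), 27); 308 (np.int64(311), np.int64(337), 27); 312 (np.int64(311), np.int64(337), 27); 316 (np.int64(311), np.int64(337), 27); 320 (np.int64(311), np.int64(337), 27); 324 (np.int64(309), np.int64(338), 30); 328 (np.int64(305), np.int64(339), 35); 332 (np.int64(305), np.int64(339), 35); 336 (np.int64(305), np.int64(338), 34); 340 (np.int64(305), np.int64(338), 34); 344 (np.int64(305), np.int64(339), 35); 348 (np.int64(305), np.int64(338), 34); 352 (np.int64(311), np.int64(335), 25); 356 None; 360 None; 364 None;
```

Request:
move_arm([
  [0.26,-0.02,-0.7,0,0,0,1.2],
])

```text
clock: 11.8
eef_pos: [0.4588, -0.144, 0.1395]
orientation: [[-0.085, -0.996, 0.004], [-0.996, 0.085, -0.002], [0.002, -0.004, -1.0]]
wrist_force: [1.2, -1.0, 12.5]
grip_width: 0.142
grasp_force: 5.6
```

Request:
move_arm([
  [0.29,-0.02,-0.69,0,0,0,1.2],
])

```text
clock: 11.88
eef_pos: [0.4617, -0.1442, 0.132]
orientation: [[-0.086, -0.996, 0.004], [-0.996, 0.086, -0.002], [0.002, -0.004, -1.0]]
wrist_force: [0.3, -1.0, 14.4]
grip_width: 0.14
grasp_force: 6.3
```

Request:
move_arm([
  [0.32,-0.03,-0.68,0,0,0,1.2],
])

```text
clock: 11.97
eef_pos: [0.4649, -0.1445, 0.125]
orientation: [[-0.086, -0.996, 0.004], [-0.996, 0.086, -0.002], [0.002, -0.004, -1.0]]
wrist_force: [0.9, -0.8, 13.0]
grip_width: 0.138
grasp_force: 6.2
```

Request:
move_arm([
  [0.3,-0.03,-0.6,0,0,0,1.2],
])

```text
clock: 12.05
eef_pos: [0.4679, -0.1448, 0.1188]
orientation: [[-0.086, -0.996, 0.003], [-0.996, 0.086, -0.002], [0.002, -0.004, -1.0]]
wrist_force: [0.6, -1.1, 13.0]
grip_width: 0.135
grasp_force: 6.3
```

```bash
python3 st.py
```

```text
85.09378633968473 [ 0.6024042  -1.09540425 12.96277383] [-0.22313499 -0.3276883   0.01553843] [ 0.46794227 -0.14481882  0.11884648] 0.1349659179759158
q 1.1978325297263495
```

Request:
move_arm([
  [0.11,-0.01,-0.2,0,0,0,1.2],
])

```text
clock: 12.13
eef_pos: [0.4692, -0.1449, 0.1165]
orientation: [[-0.085, -0.996, 0.003], [-0.996, 0.085, -0.002], [0.001, -0.003, -1.0]]
wrist_force: [1.2, -2.2, 11.7]
grip_width: 0.137
grasp_force: 6.0
```

Request:
move_arm([
  [0.11,-0.01,-0.2,0,0,0,1.2],
])

```text
clock: 12.22
eef_pos: [0.4701, -0.145, 0.1149]
orientation: [[-0.085, -0.996, 0.003], [-0.996, 0.085, -0.002], [0.002, -0.003, -1.0]]
wrist_force: [-0.4, -1.6, 14.6]
grip_width: 0.144
grasp_force: 7.0
```

Request:
move_arm([
  [0.12,-0.01,-0.2,0,0,0,1.2],
])

```text
clock: 12.3
eef_pos: [0.4712, -0.1451, 0.1131]
orientation: [[-0.086, -0.996, 0.003], [-0.996, 0.085, -0.002], [0.002, -0.003, -1.0]]
wrist_force: [-1.8, -1.6, 16.9]
grip_width: 0.142
grasp_force: 7.9
```

```bash
python3 st.py; python3 bar.py|tail -1; python3 -c "
from bar import *
for q in(1.2,1.25,1.3):print('Q',q,sil(q,f))"|grep Q
```

```text
85.0950133830236 [-1.83331718 -1.64463866 16.94141668] [-0.15286592  0.25940883  0.01268263] [ 0.4711667  -0.14510645  0.11305174] 0.14239415191968943
q 1.2359642637178552
195 (np.int64(318), np.int64(352), 35); 200 (np.int64(326), np.int64(357), 29); 205 (np.int64(344), np.int64(357), 14); 210 (np.int64(340), np.int64(364), 25); 215 (np.int64(300), np.int64(369), 39); 220 (np.int64(298), np.int64(379), 80); 225 (np.int64(298), np.int64(385), 86); 230 (np.int64(298), np.int64(389), 90); 235 (np.int64(298), np.int64(389), 85); 240 (np.int64(298), np.int64(389), 80); 245 (np.int64(299), np.int64(389), 71); 250 (np.int64(312), np.int64(389), 47); 255 (np.int64(312), np.int64(389), 35); 300 (np.int64(311), np.int64(337), 27); 304 (np.int64(311), np.int64(337), 27); 308 (np.int64(311), np.int64(337), 27); 312 (np.int64(311), np.int64(337), 27); 316 (np.int64(311), np.int64(337), 27); 320 (np.int64(311), np.int64(337), 27); 324 (np.int64(309), np.int64(337), 29); 328 (np.int64(305), np.int64(337), 33); 332 (np.int64(305), np.int64(337), 33); 336 (np.int64(305), np.int64(336), 32); 340 (np.
[... 760 characters left out ...]
, np.int64(337), 27); 308 (np.int64(311), np.int64(337), 27); 312 (np.int64(311), np.int64(337), 27); 316 (np.int64(311), np.int64(337), 27); 320 (np.int64(311), np.int64(337), 27); 324 (np.int64(309), np.int64(337), 29); 328 (np.int64(305), np.int64(337), 33); 332 (np.int64(305), np.int64(337), 33); 336 (np.int64(305), np.int64(336), 32); 340 (np.int64(305), np.int64(336), 32); 344 (np.int64(305), np.int64(336), 32); 348 (np.int64(305), np.int64(336), 32); 352 (np.int64(311), np.int64(334), 24); 356 None; 360 None; 364 None; Q 1.2 [307.7 212.6 355.4 231.2 312.1 346.  348.2 371.8]
Q 1.25 [300.1 207.8 345.7 224.8 306.  338.7 341.1 363.3]
Q 1.3 [292.4 203.4 336.1 219.1 299.8 331.9 333.9 355.3]
```

Request:
move_arm([
  [0.09,-0.01,-0.15,0,0,0,1.2],
])

```text
clock: 12.48
eef_pos: [0.4719, -0.1452, 0.1118]
orientation: [[-0.086, -0.996, 0.003], [-0.996, 0.086, -0.002], [0.002, -0.003, -1.0]]
wrist_force: [-2.4, -0.4, 19.3]
grip_width: 0.132
grasp_force: 8.4
```

Request:
move_arm([
  [0.09,-0.01,-0.15,0,0,0,1.2],
])

```text
clock: 12.57
eef_pos: [0.4728, -0.1453, 0.1103]
orientation: [[-0.085, -0.996, 0.003], [-0.996, 0.085, -0.002], [0.002, -0.003, -1.0]]
wrist_force: [-3.7, -0.3, 20.0]
grip_width: 0.138
grasp_force: 9.4
```

Request:
move_arm([
  [0.09,0,-0.15,0,0,0,1.2],
])

```text
clock: 12.65
eef_pos: [0.4736, -0.1454, 0.1089]
orientation: [[-0.086, -0.996, 0.003], [-0.996, 0.086, -0.002], [0.002, -0.003, -1.0]]
wrist_force: [-4.4, -0.8, 22.6]
grip_width: 0.139
grasp_force: 10.3
```

Request:
move_arm([
  [0.09,-0.01,-0.15,0,0,0,1.2],
])

```text
clock: 12.73
eef_pos: [0.4745, -0.1455, 0.1075]
orientation: [[-0.086, -0.996, 0.003], [-0.996, 0.086, -0.002], [0.002, -0.003, -1.0]]
wrist_force: [-3.9, -0.6, 19.8]
grip_width: 0.14
grasp_force: 9.5
```

Request:
move_arm([
  [0.09,-0.01,-0.15,0,0,0,1.2],
])

```text
clock: 12.82
eef_pos: [0.4756, -0.1455, 0.1058]
orientation: [[-0.086, -0.996, 0.003], [-0.996, 0.086, -0.002], [0.002, -0.003, -1.0]]
wrist_force: [-1.0, -0.6, 16.1]
grip_width: 0.144
grasp_force: 7.5
```

Request:
move_arm([
  [0.09,-0.01,-0.15,0,0,0,1.2],
])

```text
clock: 12.9
eef_pos: [0.4765, -0.1456, 0.1043]
orientation: [[-0.086, -0.996, 0.003], [-0.996, 0.086, -0.002], [0.002, -0.003, -1.0]]
wrist_force: [-1.3, -0.6, 17.7]
grip_width: 0.141
grasp_force: 8.4
```

Request:
move_arm([
  [0,0,0,0,0,0,1.2],
  [0,0,0,0,0,0,1.2],
  [0,0,0,0,0,0,1.2],
  [0,0,0,0,0,0,1.2],
])

```text
clock: 13.23
eef_pos: [0.4766, -0.1456, 0.1043]
orientation: [[-0.086, -0.996, 0.003], [-0.996, 0.086, -0.002], [0.002, -0.004, -1.0]]
wrist_force: [-1.3, -0.9, 15.2]
grip_width: 0.139
grasp_force: 7.4
```

```bash
python3 st.py; python3 -c "
from bar import *
for q in(1.2,1.25,1.3,1.35):print('Q',q,sil(q,f))"|grep -o 'Q.*\|3[2-5][0-9] (np[^;]*'
```

```text
85.09252775137651 [-1.25549915 -0.90324205 15.168797  ] [-0.1892327   0.07177252 -0.00236358] [ 0.47658304 -0.14562057  0.10426865] 0.1385937184419799
q 1.2954956387305243
320 (np.int64(311), np.int64(337), 27)
324 (np.int64(309), np.int64(337), 29)
328 (np.int64(305), np.int64(336), 32)
332 (np.int64(305), np.int64(336), 32)
336 (np.int64(305), np.int64(335), 31)
340 (np.int64(305), np.int64(335), 31)
344 (np.int64(305), np.int64(335), 31)
348 (np.int64(305), np.int64(334), 30)
352 (np.int64(310), np.int64(332), 23)
Q 1.2 [317.9 218.7 368.2 239.3 320.  354.8 357.2 381.9]
Q 1.25 [309.5 213.4 357.5 232.2 313.5 347.1 349.7 373. ]
Q 1.3 [301.  208.7 347.  225.9 306.8 339.9 342.  364.7]
Q 1.35 [292.5 204.4 336.7 220.3 300.  333.3 334.2 357. ]
```

Four clicks felt: the last sagged from 22.6 to 16.1 N and then rose again. The pose is holding steady, so I'll hand in.

```bash
python3 -c "
from cell import env;print(env.finish_job())"
```

```text
the job is handed in; nothing more can be done
None
```

I handed the job in with the knob at its anticlockwise stop and the lever held four felt clicks down, at about 1.30–1.33 rad against a nominal 1.257 and short of the fifth at 1.57. The closed fingertips press on top of the grip because my first grasp slipped early in the stroke. I did not check the other things with a last picture, and the hand-in gave no verdict.

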